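# Feed a jaw block through the flap of a parts feeder

## Task

Without gripping anything, use the fingertips to push the bare aluminium jaw block across the feeder's deck into line with the guide lane, then push it along the lane and through the orange hanging flap, so that it drops down the chute into the catch tray. Then draw back clear and let the flap swing shut behind it. The block must slide all the way, never be lifted or carried; leave the orange gear on the deck and the carriage and bracket on the bench where they lie.

Things in the scene. Friction and masses are not known exactly. Their poses are not given: they have to be found in the camera images.
- feeder: Fixed parts feeder: blue body, flat grey deck. Origin on the bench, under the shut flap, on the lane's centre line; x = feed direction, y left, z up. In its frame (mm): flat deck, top z 70, x -165 to 2, y -115 to 115, no rim. A hood bar over the flap spans x -4 to 18, y -44 to 44, up to z 119. Two parts wait on the deck near x -115, one near y +70, one near -70; sides vary
- lane_mouth (a point): Point on the deck's top at the open end of the guide lane, on its centre line (feeder x -74 mm, z 70). Two steel walls, 8 mm high above the deck, narrow from 66 mm apart here to 30 mm at x -46 and run on straight, 30 mm apart, to x -7, just before the flap
- sill_edge (a point): Middle of the deck's far edge, 2 mm behind the flap (feeder x 2, z 70 mm). Once the block's centre is about 10 mm past it the block tips and slides down a 53 degree steel chute by itself
- tray (a point): Centre of the catch tray's floor at the foot of the chute (feeder x 110, z 5 mm); tray floor 100 mm (x) by 80 mm (y), walls up to 43 mm above the bench
- flap (a joint): Orange flap hanging by its own weight from a hinge at its top edge (feeder x 0, z 110): 72 wide, lower edge 4 mm above the deck. 0 = hanging shut, positive (rad) = lower edge swung in the feed direction, away from the robot, up to 1.4. It gives way to well under 1 N and falls shut when nothing holds it; it does not open the other way
- block_center (a point): Centre of the loose aluminium jaw block with two dark bores, 24 x 46 x 20 mm high, about 90 g; its y axis is its 46 mm length, which at the start lies roughly along the feed direction (within about 8 degrees). This is the part to be fed; lying on the deck its centre is 10 mm above the deck
- gear: Orange printed gear wheel, loose, diameter 37, 14 mm high, on the other waiting place of the deck; origin at the centre of its underside. Leave alone
- carriage: Black slide carriage, loose, 110 (x) x 38 x 27 mm high, lying on the bench to the right of the feeder; origin at the centre of its underside. Leave alone
- bracket: Orange printed corner bracket, loose, 28 x 45 (y) x 38 mm high, on the bench to the right of the feeder; origin at the centre of its underside. Leave alone
Mind the look-alikes: they are no part of the job. Of the things like the part that bears block_center, leave any that is brown or purple; of the rest the larger one is meant.

How it is judged:
By the outcome, as a careful person would: the job done as asked, in the order asked, and still so for the second after the job is handed in, with the robot touching nothing.
It also fails if it takes over 54 s, if anything falls off the work surface, if the arm or the gripper's body presses on something with over 40 N, if the wrist force passes 120 N, or if a joint passes its speed limit or range.

## Robot

A 7-joint arm with a two-finger parallel gripper is mounted at the origin on a cart in front of the work surface, level with it; the furniture and walls round the work are solid. World frame = base frame: x ahead of the robot, y to its left, z up, the work surface at z = 0. Lengths are in m, angles in rad, forces in N, time in s.
With the tool pointing down it reaches from about 0.425 to 0.825 m from the base axis. Payload 3.6 kg.
Tool frame: the origin (TCP) lies at the very end of the fingers, on their centre line; the grasp point (between the pads) lies 19 mm behind it (bot.tcp_to_grasp is the distance from the TCP to the grasp point, in m); z points along the fingers, y is the line along which they close (so a half turn about z gives the same grasp; the last joint's range is limited). The gripper opens to 93 mm and grips with 3 to 60 N. Pads are 15 mm wide; open, the fingers measure 128 mm over their backs; the gripper's body (75 mm by 188 mm) begins 65 mm behind the grasp point.
Start: joints at [-1.296, 0.615, -0.013, 1.423, 0.008, 1.103, -0.04], TCP at [0.193, 0.621, 0.219] pointing down, gripper open.
Joint ranges: [-3.12, 3.12], [-0.3, 2.06], [-1.34, 1.32], [0.26, 2.42], [-1.36, 4.5], [0.01, 1.98], [-2.84, 2.84]. Speed limits (rad/s): [2.79, 2.79, 3.14, 3.14, 3.14, 3.14, 3.14].

## Interface

Orientations are given as a unit quaternion [x, y, z, w].
In Python, from rig import bot gives the robot as it stands. The module is installed in compiled form; this text tells all that it offers.
- The arm moves only by the shell command python3 -m creep 'ROWS' [FORCE]. ROWS is JSON, a list of rows, each a list of 7 numbers: the shift along the world's x, y, z in m, then the turn, a rotation vector about the world's x, y, z in degrees, then the opening, from 0 (shut) to 1 (fully open). A call has 1 to 10 rows; each row is the pose to reach, as a shift and turn from the pose commanded when the call began; what a row does not reach only later rows make up. A row lasts 1/12 s, in which the tool goes at most 41.7 mm and 7.16 degrees, less where a joint would pass 70% of its speed; a pose out of reach is approached as far as the arm can. A call with a gripper value outside its range is refused whole. The fingers move at their own pace and stop on an object; FORCE is the grip in N (left out, the last holds). Time passes only in rows, so rows that repeat a pose let the fingers close. It gives the time, the measured TCP pose, the force, the opening and the grip force at its end, in the units of the state.
- bot.read_state(): the state, without advancing time (a new reading comes with each control period).
- bot.snapshot(name): name is "scene" or "top" or "wrist"; returns (picture, depth): 480x640x3 uint8, blue, green, red; 480x640 float32, m along the optical axis (not along the pixel's ray), 0 where there is no reading.
- bot.camera_info(name): a dict with "fx", "fy", "cx", "cy" (pixels), "dist_coeffs" ([k1, k2, p1, p2, k3] as OpenCV has them; the pictures are not rectified), "origin" and "attitude" of the camera in the world; the wrist camera has in their place "tool_from_camera" (4x4, takes a point from camera to tool coordinates, whose origin is the TCP and whose axes are the flange's). Camera axes: x right, y up, looking along -z (the intrinsics and any distortion apply to the point x, -y, -z); pixel columns grow to the right and rows downward; lengths in m; the calibration is good to about 2 mm. A picture is of the moment at which its call begins: read the wrist's pose just before it. camera_info takes no time and is no camera call.
- bot.finish_job(): hands the job in; it is judged then, once.
The state is a dict: "clock": time; "joints": joint angles; "qvel": joint speeds; "joint_torque": joint torques, N m; "position": TCP position; "orientation": TCP orientation; "contact_force": force on the tool from outside, world axes, zero at the start; "torque": the same for the moment, N m; "finger_gap": finger opening in m; "finger_force": force on a finger pad.
Only numpy, scipy, OpenCV 4.12 (cv2) and the standard library are available. Lean on these libraries where they do the work, as an engineer would, in place of code of your own. Each camera call takes 0.05 s, during which the arm holds its last target. There are 200 camera calls.

## Working session

There is one attempt and no reset: what is moved stays moved. The work goes in short steps, Python scripts to look and compute and a shell command to move; the robot and the scene stay as the last step left them, time stands still between calls to the robot, and variables do not carry over. Pictures are saved under pics/ and viewed, at most 10 in all, crops included, and the job is handed in when it is done.

```bash
mkdir -p pics; cat > h.py <<'E'
import numpy as np, cv2
from rig import bot
from scipy.spatial.transform import Rotation as R
def cam(n):
    c=bot.camera_info(n); K=np.array([[c['fx'],0,c['cx']],[0,c['fy'],c['cy']],[0,0,1.]])
    a=np.array(c['attitude']); M=a if a.shape==(3,3) else R.from_quat(a).as_matrix()
    return K,np.array(c['dist_coeffs'],float),np.array(c['origin']),M
def ray(n,uv):
    K,d,o,M=cam(n); p=cv2.undistortPoints(np.array(uv,float).reshape(-1,1,2),K,d)[:,0]
    return o,np.c_[p[:,0],-p[:,1],-np.ones(len(p))]@M.T
def onz(n,uv,z):
    o,r=ray(n,uv); return o+r*((z-o[2])/r[:,2])[:,None]
def depthpts(n,uv,dep):
    o,r=ray(n,uv); return o+r*np.array(dep)[:,None]
E
python3 - <<'E'
from h import *
for n in('scene','top'):
    p,d=bot.snapshot(n); cv2.imwrite(f'pics/{n}.png',p); np.save(n+'.npy',d); print(bot.camera_info(n))
s=bot.read_state(); print(s['clock'],s['position'],s['orientation'],s['contact_force'])
E
```

```text
{'fx': 511.23053109915804, 'fy': 511.23053109915804, 'cx': 327.43571116410277, 'cy': 242.71153451576134, 'dist_coeffs': array([0.03204358, 0.        , 0.        , 0.        , 0.        ]), 'origin': array([ 0.0567063 , -0.07627648,  0.77392287]), 'attitude': array([-0.22351794,  0.26528624,  0.7106643 , -0.61206143])}
{'fx': 503.1844440814138, 'fy': 503.1844440814138, 'cx': 317.2912275336517, 'cy': 239.8425060028943, 'dist_coeffs': array([-0.0769379,  0.       ,  0.       ,  0.       ,  0.       ]), 'origin': array([ 0.42025222, -0.18266106,  0.97585566]), 'attitude': array([ 0.0813741 , -0.07054095, -0.67370921,  0.73110747])}
0.1 [0.19239765 0.62016212 0.21761933] [ 1.49801480e-01  9.88715460e-01 -1.11183654e-03 -1.36695924e-04] [ 0.79370584 -0.08622962 -1.17359421]
```

View pics/top.png

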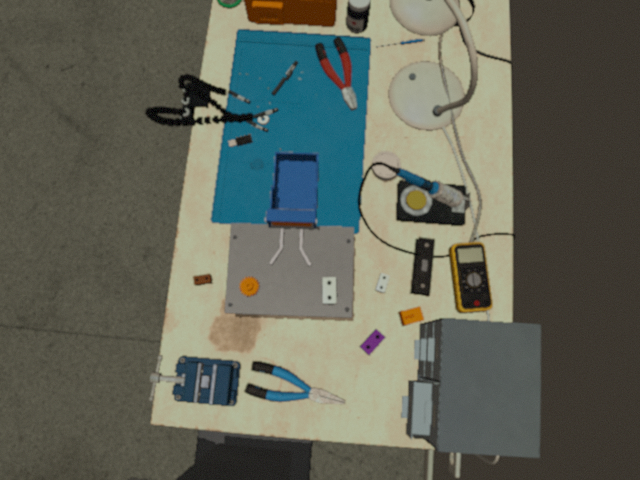

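View pics/scene.png

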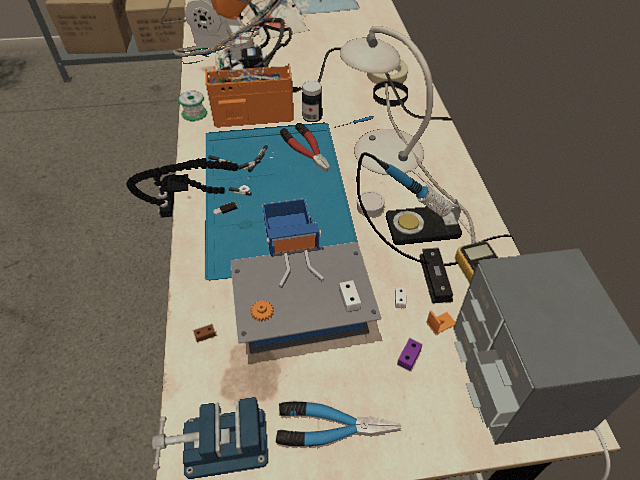

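The top view shows the deck with its corners at about (231,227), (355,227), (354,319) and (225,316). The lane walls run to about (283,231) and (301,231), and the gear is at (249,287).

Look-alikes of the block in the top view are a white block on the deck at (329,290), a smaller white one on the bench at (382,283), a brown one at (203,280) and a purple one at (372,342). With brown and purple excluded, the larger of the rest is the white one on the deck at (329,290). I'll confirm that in a crop while measuring.

```bash
python3 - <<'E'
from h import *
p=cv2.imread('pics/top.png'); d=np.load('top.npy'); hsv=cv2.cvtColor(p,cv2.COLOR_BGR2HSV)
cv2.imwrite('pics/crop.png',cv2.resize(p[210:330,190:400],None,fx=3.6,fy=3.6,interpolation=cv2.INTER_CUBIC))
# points from depth
v,u=np.mgrid[0:480,0:640]; uv=np.c_[u.ravel(),v.ravel()]
P=depthpts('top',uv,d.ravel()).reshape(480,640,3)
deck=((abs(P[...,2]-.07)<.012)&(hsv[...,1]<60)&(d>0)).astype(np.uint8)
deck[:, :200]=0; deck[:,365:]=0; deck[:215]=0; deck[330:]=0
deck=cv2.morphologyEx(deck,cv2.MORPH_CLOSE,np.ones((15,15)))
c=max(cv2.findContours(deck,0,2)[0],key=cv2.contourArea)
w=onz('top',c[:,0],.07)
r=cv2.minAreaRect((w[:,:2]*1000).astype(np.float32)); print('deck',r,cv2.boxPoints(r)); print('deck z',np.median(P[...,2][260:300,270:310]))
def obj(m,z,name):
    for c in cv2.findContours(m.astype(np.uint8),0,1)[0]:
        if cv2.contourArea(c)<40: continue
        x=onz('top',c[:,0],z); print(name,c[:,0].mean(0),cv2.minAreaRect((x[:,:2]*1000).astype(np.float32)))
box=np.zeros((480,640),bool); box[270:312,300:392]=1
obj(box&(hsv[...,2]>205)&(hsv[...,1]<40),.09,'white')
b2=np.zeros((480,640),bool); b2[230:350,190:440]=1
obj(b2&(hsv[...,1]>150)&(hsv[...,0]<22),.084,'orange')
print(p[290,322:338],p[310,340:342],P[285,329],P[283,382])
E
```

```text
deck ((561.524658203125, -114.93299102783203), (171.03854370117188, 230.14256286621094), 2.702411413192749) [[ 470.67508     -4.021782 ]
 [ 481.5259    -233.90842  ]
 [ 652.37427   -225.84421  ]
 [ 641.52344      4.0424347]]
deck z 0.07016678745622473
orange [410.98387097 315.53225806] ((491.69586181640625, -336.6457214355469), (24.04417610168457, 37.80571365356445), 18.30582046508789)
orange [248.98076923 285.98076923] ((520.7182006835938, -46.281982421875), (32.49056625366211, 31.730947494506836), 32.31198501586914)
orange [202.26829268 279.2195122 ] ((525.669677734375, 38.83326721191406), (12.575130462646484, 27.887245178222656), 14.336557388305664)
[[136 146 143]
 [167 177 172]
 [172 184 178]
 [173 184 178]
 [171 184 178]
 [171 184 178]
 [170 183 178]
 [170 184 178]
 [170 184 179]
 [169 184 178]
 [169 184 179]
 [170 185 179]
 [165 181 175]
 [153 167 164]
 [119 129 130]
 [107 113 119]] [[116 122 128]
 [114 122 126]] [ 0.53374305 -0.18833278  0.08754835] [ 0.55500628 -0.2899448   0.0152954 ]
```

View pics/crop.png

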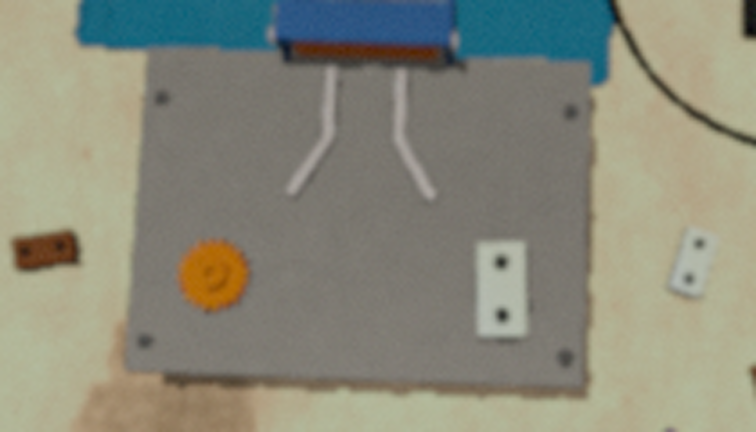

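The crop confirms it: the white block with two dark bores is on the deck at crop (501,288), clearly larger than the bench one at (691,263). The gear is at (214,274), and the lane walls run straight at crop x 330 and 402.

```bash
cat >> h.py <<'E'
TH=np.radians(2.7); O=np.array([640.9,-111.2]); RF=np.array([[np.cos(TH),-np.sin(TH)],[np.sin(TH),np.cos(TH)]])
def tof(w): return (np.atleast_2d(w)[:,:2]*1000-O)@RF   # world m -> feeder mm
def block(n,z=.09,thr=150,img=None):
    p=bot.snapshot(n)[0] if img is None else img
    K,d,o,M=cam(n)
    g=p.min(2); m=(g>thr)&((p.max(2).astype(int)-g)<30)
    best=None
    for c in cv2.findContours(m.astype(np.uint8),0,1)[0]:
        if cv2.contourArea(c)<100: continue
        x=tof(onz(n,c[:,0],z)); r=cv2.minAreaRect(x.astype(np.float32))
        if -175<r[0][0]<20 and abs(r[0][1])<115 and max(r[1])>30: print(n,r,c[:,0].mean(0)); best=r
    return p
E
python3 - <<'E'
from h import *
for n in('top','scene'): block(n,img=cv2.imread(f'pics/{n}.png'),thr=145)
q=np.array([[330,80],[402,80],[328,133],[398,133],[291,190],[432,194]])/3.6+[190,210]
print(tof(onz('top',q,.078)))
s=bot.read_state();print(s['finger_gap'],R.from_quat(s['orientation']).as_matrix().round(3))
E
```

```text
top ((-118.86085510253906, -72.25867462158203), (44.31459045410156, 21.28034782409668), 1.8891794681549072) [329.         289.88888889]
scene ((-119.38497924804688, -72.31404113769531), (46.009521484375, 23.577966690063477), 2.9783146381378174) [349.52857143 292.5       ]
[[-15.26600094  17.59605396]
 [-14.03287941 -19.08883511]
 [-42.83126043  17.22003727]
 [-41.62447714 -18.21906956]
 [-72.70315085  34.3780778 ]
 [-72.29036234 -36.61376066]]
0.09318630042063834 [[-0.955  0.296 -0.001]
 [ 0.296  0.955 -0.002]
 [-0.    -0.002 -1.   ]]
```

```bash
python3 -m creep '[[0.29,-0.32,0.03,0,0,-70,0],[0.29,-0.32,0.03,0,0,-70,0],[0.29,-0.32,0.03,0,0,-70,0],[0.29,-0.32,0.03,0,0,-70,0],[0.29,-0.32,0.03,0,0,-70,0],[0.29,-0.32,0.03,0,0,-70,0],[0.29,-0.32,0.03,0,0,-70,0],[0.29,-0.32,0.03,0,0,-70,0],[0.29,-0.32,0.03,0,0,-70,0],[0.29,-0.32,0.03,0,0,-70,0]]' 10
```

```text
clock: 0.93
position: [0.4724, 0.3111, 0.2475]
orientation: [0.692, 0.722, -0.0, -0.0]
contact_force: [0.3, -0.1, 0.5]
finger_gap: 0.0309
finger_force: 0.0
```

```bash
python3 -m creep '[[0.045,-0.53,-0.05,0,0,0,0],[0.045,-0.53,-0.05,0,0,0,0],[0.045,-0.53,-0.05,0,0,0,0],[0.045,-0.53,-0.05,0,0,0,0],[0.045,-0.53,-0.05,0,0,0,0],[0.045,-0.53,-0.05,0,0,0,0],[0.045,-0.53,-0.05,0,0,0,0],[0.045,-0.53,-0.05,0,0,0,0],[0.045,-0.53,-0.05,0,0,0,0],[0.045,-0.53,-0.05,0,0,0,0]]' && python3 -m creep '[[0.013,-0.13,-0.01,0,0,0,0],[0.013,-0.13,-0.01,0,0,0,0],[0.013,-0.13,-0.01,0,0,0,0],[0.013,-0.13,-0.01,0,0,0,0],[0.013,-0.13,-0.01,0,0,0,0]]'
```

```text
clock: 1.77
position: [0.5063, -0.1023, 0.2082]
orientation: [0.69, 0.724, -0.0, -0.0]
contact_force: [0.4, 0.1, -0.4]
finger_gap: 0.0008
finger_force: 0.0
clock: 2.18
position: [0.5183, -0.2348, 0.1979]
orientation: [0.692, 0.721, -0.001, 0.0]
contact_force: [0.4, 0.8, -0.2]
finger_gap: 0.0004
finger_force: 0.0
```

```bash
python3 -m creep '[[0.009,0,-0.04,0,0,0.4,0],[0.009,0,-0.08,0,0,0.4,0],[0.009,0,-0.11,0,0,0.4,0],[0.009,0,-0.121,0,0,0.4,0],[0.009,0,-0.121,0,0,0.4,0],[0.009,0,-0.121,0,0,0.4,0]]'; python3 - <<'E'
from h import *
p=block('scene',thr=145); cv2.imwrite('pics/s2.png',p)
s=bot.read_state(); print(s['position'],tof(s['position']))
E
```

```text
clock: 2.68
position: [0.5294, -0.2295, 0.0781]
orientation: [0.687, 0.727, 0.0, -0.0]
contact_force: [0.3, 0.4, -0.2]
finger_gap: 0.0001
finger_force: 0.0
scene ((-119.68802642822266, -72.61038208007812), (48.251033782958984, 24.138395309448242), 2.977976083755493) [349.24285714 292.25714286]
[ 0.53014017 -0.23038756  0.07920111] [[-116.25137213 -113.83774399]]
```

View pics/s2.png

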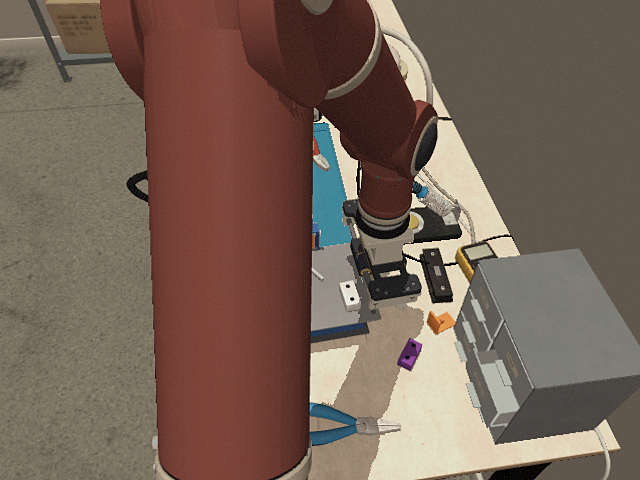

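The picture shows the gripper beside the deck, just right of the block at (349,292), with nothing touched. Now the sideways push.

```bash
python3 -m creep '[[-0.003,0.012,-0.002,0,0,-0.4,0],[-0.003,0.018,-0.002,0,0,-0.4,0],[-0.004,0.024,-0.002,0,0,-0.4,0],[-0.004,0.031,-0.002,0,0,-0.4,0],[-0.005,0.038,-0.002,0,0,-0.4,0],[-0.005,0.046,-0.002,0,0,-0.4,0],[-0.006,0.054,-0.002,0,0,-0.4,0],[-0.006,0.062,-0.002,0,0,-0.4,0],[-0.006,0.068,-0.002,0,0,-0.4,0],[-0.006,0.072,-0.002,0,0,-0.4,0]]'; python3 - <<'E'
from h import *
s=bot.read_state(); print(s['position'],tof(s['position']))
for n in('top','scene'):
    p=block(n,thr=140); cv2.imwrite(f'pics/{n}3.png',p)
p=bot.snapshot('wrist')[0]; cv2.imwrite('pics/w3.png',p)
E
```

```text
clock: 3.57
position: [0.5227, -0.1571, 0.0754]
orientation: [0.689, 0.724, 0.0, -0.0]
contact_force: [-0.3, -1.8, 0.6]
finger_gap: 0.0005
finger_force: 0.7
[ 0.52266733 -0.15714727  0.07535379] [[-120.26582868  -40.3267454 ]]
```

View pics/w3.png

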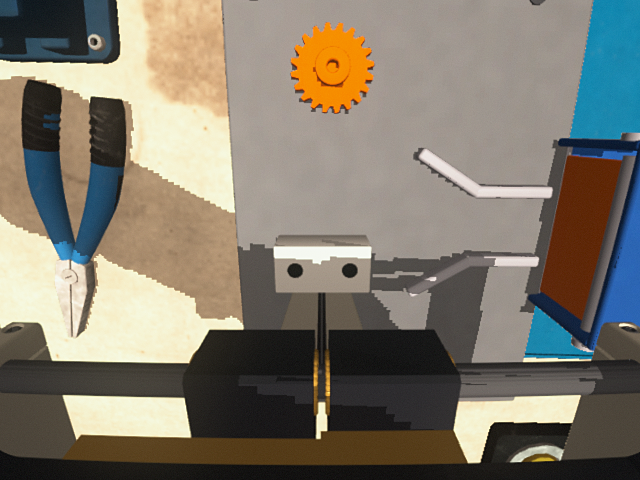

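The wrist view shows the block flat against the fingers with its bores at (295,271) and (349,270). The lane walls run straight at rows about 191 and 260, and the gear sits at (333,67). I'll measure block and lane from this view.

```bash
cat >> h.py <<'E'
def wray(uv,s,z):
    c=bot.camera_info('wrist'); K=np.array([[c['fx'],0,c['cx']],[0,c['fy'],c['cy']],[0,0,1.]]); T=np.array(c['tool_from_camera'])
    q=cv2.undistortPoints(np.array(uv,float).reshape(-1,1,2),K,np.array(c['dist_coeffs'],float))[:,0]
    W=R.from_quat(s['orientation']).as_matrix(); M=W@T[:3,:3]; o=np.array(s['position'])+W@T[:3,3]
    r=np.c_[q[:,0],-q[:,1],-np.ones(len(q))]@M.T
    return tof(o+r*((z-o[2])/r[:,2])[:,None]).round(1)
E
python3 - <<'E'
from h import *
s=bot.read_state()
print(wray([[295,271],[349,270],[275,291],[368,291]],s,.09).tolist())
print(wray([[545,192],[480,191],[421,153],[535,261],[470,261],[412,291]],s,.078).tolist())
print(wray([[333,67]],s,.084).tolist(), tof(s['position']))
E
```

```text
[[-133.6, -19.4], [-107.6, -18.8], [-143.6, -30.0], [-97.9, -29.9]]
[[-10.9, 17.4], [-43.6, 17.6], [-74.0, 35.4], [-9.2, -18.8], [-43.8, -18.7], [-72.7, -35.7]]
[[-116.0, 71.2]] [[-120.510264    -40.45441841]]
```

```bash
python3 -m creep '[[0,0.005,0,0,0,0,0],[0,0.010,0,0,0,0,0],[-0.001,0.014,0,0,0,0,0],[-0.001,0.017,0,0,0,0,0],[-0.001,0.0185,0,0,0,0,0],[-0.001,0.0185,0,0,0,0,0]]'; python3 -m creep '[[0,-0.008,0,0,0,0,0],[0.001,-0.03,0,0,0,0,0],[0.001,-0.03,0.02,0,0,0,0],[0.001,-0.03,0.045,0,0,0,0],[0.001,-0.03,0.045,0,0,0,0],[0.001,-0.03,0.045,0,0,0,0]]'; python3 - <<'E'
from h import *
s=bot.read_state(); print(s['position'],tof(s['position']))
p=bot.snapshot('wrist')[0]; cv2.imwrite('pics/w4.png',p)
E
```

```text
clock: 4.22
position: [0.5217, -0.1392, 0.0754]
orientation: [0.69, 0.724, 0.0, -0.0]
contact_force: [0.1, 0.1, 0.4]
finger_gap: 0.0004
finger_force: 0.0
clock: 4.72
position: [0.5235, -0.1713, 0.1217]
orientation: [0.69, 0.724, 0.001, 0.001]
contact_force: [-0.3, 0.0, -0.5]
finger_gap: 0.0005
finger_force: 0.0
[ 0.52353362 -0.1713349   0.12171612] [[-120.0688257   -54.53943214]]
```

View pics/w4.png

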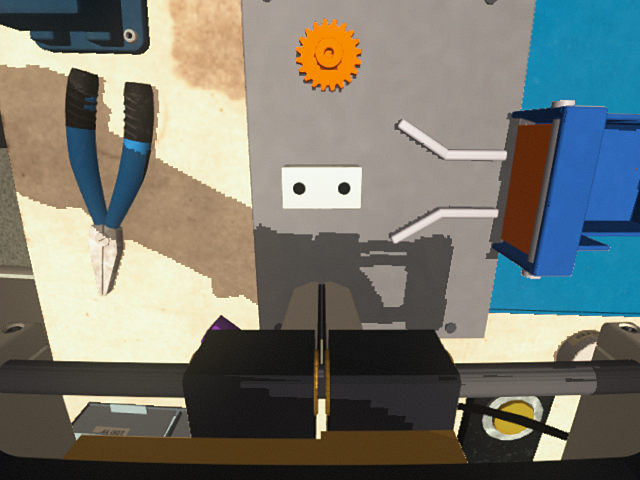

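The block stands alone on the deck with its bores at (299,188) and (344,188). The lane walls are at rows 156 and 213, so it is nearly in line.

```bash
python3 - <<'E'
from h import *
s=bot.read_state()
b=wray([[299,188],[344,188],[282,187],[361,187]],s,.09); print(b.tolist())
print(wray([[500,155],[445,155],[497,213],[442,213],[402,123],[395,240]],s,.078).tolist())
t=np.array([-180,0])@RF.T+O; print('target world',t, 'shift',t-np.array(s['position'][:2])*1000)
E
```

```text
[[-134.1, 0.5], [-108.0, 0.5], [-143.9, 1.1], [-98.1, 1.1]]
[[-12.9, 19.0], [-46.6, 18.7], [-9.5, -16.9], [-44.9, -17.0], [-73.8, 36.9], [-73.6, -34.8]]
target world [ 461.09982251 -119.67916113] shift [-61.63009868  50.89063502]
```

```bash
python3 -m creep '[[-0.02,0,0,0,0,-7,0],[-0.055,0.01,0,0,0,-14,0],[-0.062,0.05,0,0,0,-21,0],[-0.062,0.051,0,0,0,-28,0],[-0.062,0.051,0,0,0,-35,0],[-0.062,0.051,0,0,0,-42,0],[-0.062,0.051,0,0,0,-49,0],[-0.062,0.051,0,0,0,-56,0],[-0.062,0.051,0,0,0,-63,0],[-0.062,0.051,0,0,0,-70,0]]' && python3 -m creep '[[0,0,0,0,0,-7,0],[0,0,0,0,0,-14,0],[0,0,0,0,0,-20,0],[0,0,0,0,0,-20,0]]' && python3 -m creep '[[0,0,-0.01,0.3,-7,0,0],[0,0,-0.03,0.5,-12,0,0],[0,0,-0.038,0.5,-12,0,0],[0,0,-0.038,0.5,-12,0,0],[0,0,-0.038,0.5,-12,0,0]]'; python3 - <<'E'
from h import *
s=bot.read_state(); print(s['position'],tof(s['position']),s['joints'].__class__,np.round(s['joints'],2))
M=R.from_quat(s['orientation']).as_matrix();print(M.round(3),np.degrees(np.arctan2(M[1,1],M[0,1])))
E
```

```text
clock: 5.6
position: [0.4599, -0.1187, 0.1195]
orientation: [0.981, 0.195, -0.001, -0.0]
contact_force: [-0.5, -0.3, -0.4]
finger_gap: 0.0004
finger_force: 0.0
clock: 5.93
position: [0.4599, -0.1187, 0.1193]
orientation: [1.0, 0.023, -0.001, 0.0]
contact_force: [0.1, -0.2, 1.2]
finger_gap: 0.0006
finger_force: 0.0
clock: 6.35
position: [0.4603, -0.1192, 0.0822]
orientation: [0.994, 0.024, 0.104, -0.002]
contact_force: [-0.6, 0.3, -0.3]
finger_gap: 0.0006
finger_force: 0.0
[ 0.46032699 -0.11924173  0.08218362] [[-180.75137242    0.47335033]] <class 'numpy.ndarray'> [-0.11  0.56  0.51  2.24 -1.06  0.39 -0.22]
[[ 0.977  0.049  0.206]
 [ 0.048 -0.999  0.01 ]
 [ 0.207  0.001 -0.978]] -87.19935897370036
```

```bash
python3 -m creep '[[0.012,0.0005,0,0,0,0,0],[0.022,0.001,0,0,0,0,0],[0.028,0.001,0,0,0,0,0],[0.036,0.0015,0,0,0,0,0],[0.045,0.002,0,0,0,0,0],[0.054,0.0025,0,0,0,0,0],[0.063,0.003,0,0,0,0,0],[0.072,0.0035,0,0,0,0,0],[0.079,0.004,0,0,0,0,0],[0.083,0.004,0,0,0,0,0]]'; python3 - <<'E'
from h import *
s=bot.read_state(); print(s['position'],tof(s['position']))
p=bot.snapshot('wrist')[0]; cv2.imwrite('pics/w5.png',p)
E
```

```text
clock: 7.18
position: [0.5451, -0.1148, 0.0825]
orientation: [0.994, 0.025, 0.105, -0.002]
contact_force: [-0.9, 0.0, 2.7]
finger_gap: 0.0001
finger_force: 0.9
[ 0.54508354 -0.11478822  0.08246753] [[-95.87912474   0.92934064]]
```

View pics/w5.png

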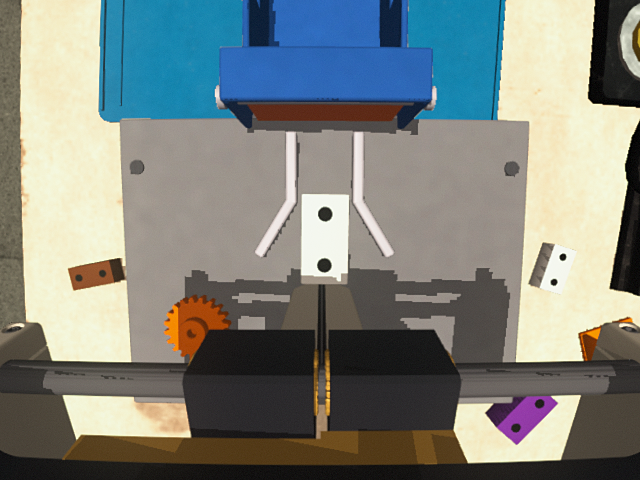

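The block is straight and entering the lane centred, with bores at column 325 between walls at columns 292 and 358. I'll continue along the lane.

```bash
python3 -m creep '[[0.006,0.0,0,0,0,0,0],[0.013,0.0,0,0,0,0,0],[0.020,0.0005,0,0,0,0,0],[0.027,0.001,0,0,0,0,0],[0.034,0.001,0,0,0,0,0],[0.041,0.0015,0,0,0,0,0],[0.048,0.002,0,0,0,0,0],[0.055,0.0025,0,0,0,0,0],[0.060,0.0025,0,0,0,0,0],[0.063,0.003,0,0,0,0,0]]'; python3 - <<'E'
from h import *
s=bot.read_state(); print(s['position'],tof(s['position']))
p=bot.snapshot('wrist')[0]; cv2.imwrite('pics/w6.png',p)
E
```

```text
clock: 8.07
position: [0.6075, -0.112, 0.0825]
orientation: [0.994, 0.024, 0.105, -0.002]
contact_force: [-0.8, -0.3, 0.0]
finger_gap: 0.0007
finger_force: 0.6
[ 0.60751303 -0.11204104  0.08248484] [[-33.38952889   0.73263925]]
```

View pics/w6.png

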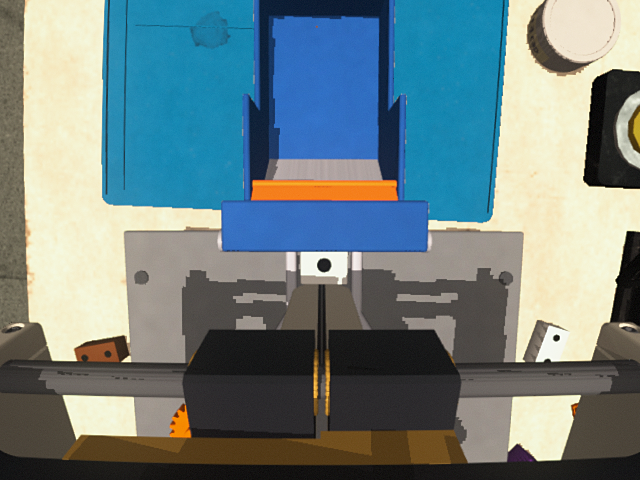

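The block is under the flap, which has swung open (orange at (324,190)), and the rear bore is at (324,265). About 16 mm remain.

```bash
python3 -m creep '[[0.005,0,0,0,0,0,0],[0.010,0.0005,0,0,0,0,0],[0.014,0.0005,0,0,0,0,0],[0.016,0.001,0,0,0,0,0],[0.016,0.001,0,0,0,0,0],[0.016,0.001,0,0,0,0,0],[0.016,0.001,0,0,0,0,0],[0.016,0.001,0,0,0,0,0]]'; python3 - <<'E'
from h import *
s=bot.read_state(); print(s['position'],tof(s['position']))
p=bot.snapshot('wrist')[0]; cv2.imwrite('pics/w7.png',p)
E
```

```text
clock: 8.78
position: [0.6226, -0.1111, 0.0825]
orientation: [0.994, 0.024, 0.105, -0.002]
contact_force: [0.3, -0.3, -0.3]
finger_gap: 0.0003
finger_force: 0.0
[ 0.62261766 -0.11112421  0.08253258] [[-18.25846928   0.93692486]]
```

View pics/w7.png

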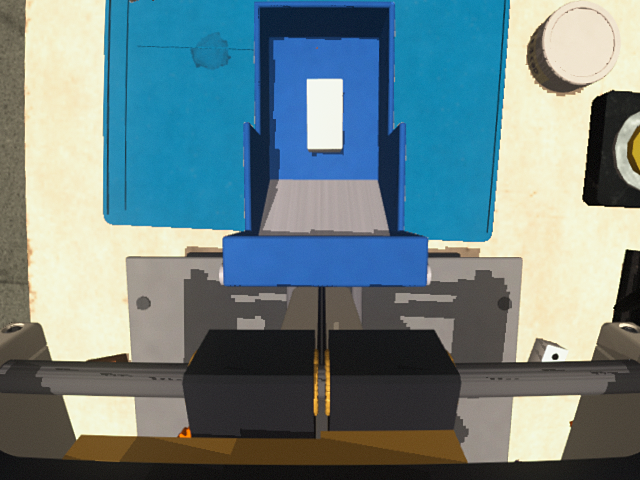

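The block lies in the catch tray at (324,115) and the flap is no longer held open. Now I'll draw back and raise.

```bash
python3 -m creep '[[-0.02,-0.001,0,0,0,0,0],[-0.05,-0.0025,0.002,0,0,0,0],[-0.08,-0.004,0.03,0,0,0,0],[-0.1,-0.005,0.065,0,0,0,0],[-0.12,-0.006,0.1,0,0,0,0],[-0.12,-0.006,0.12,0,0,0,0],[-0.12,-0.006,0.12,0,0,0,0],[-0.12,-0.006,0.12,0,0,0,0],[-0.12,-0.006,0.12,0,0,0,0],[-0.12,-0.006,0.12,0,0,0,0]]'; python3 - <<'E'
from h import *
p=bot.snapshot('wrist')[0]; cv2.imwrite('pics/w8.png',p)
E
```

```text
clock: 9.67
position: [0.5023, -0.1164, 0.2012]
orientation: [0.994, 0.024, 0.103, -0.002]
contact_force: [-0.5, -1.1, -0.6]
finger_gap: 0.0005
finger_force: 0.0
```

View pics/w8.png

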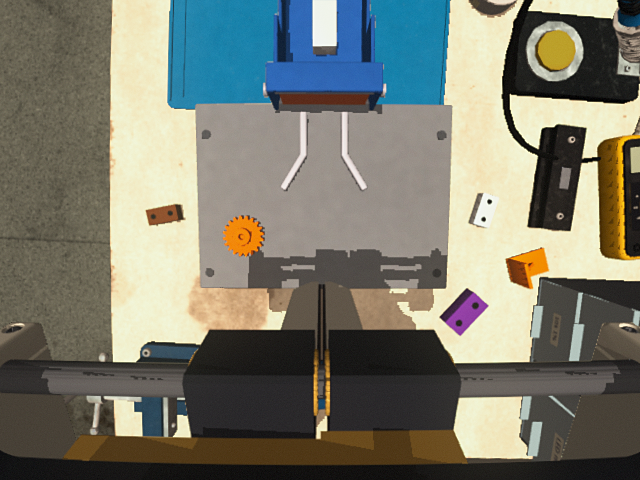

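The flap hangs shut (dark orange at (323,99)), the block is in the tray at (324,25), and the gear, carriage and bracket lie where they were. The arm is clear, so I'm handing in.

```bash
python3 -m creep '[[0,0,0,0,0,0,0],[0,0,0,0,0,0,0],[0,0,0,0,0,0,0],[0,0,0,0,0,0,0],[0,0,0,0,0,0,0],[0,0,0,0,0,0,0]]' && python3 -c "from rig import bot; print(bot.finish_job())"
```

```text
clock: 10.22
position: [0.5028, -0.1171, 0.2025]
orientation: [0.994, 0.024, 0.105, -0.002]
contact_force: [-1.4, 0.3, 0.0]
finger_gap: 0.0003
finger_force: 0.0
the job is handed in; nothing more can be done
None
```

I pushed the aluminium jaw block across the deck, along the lane and through the flap into the catch tray; the flap is shut, the arm is clear, the other parts are where they lay, and the job was handed in at 10.2 s.

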